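# Load the wax flowers and hold the reading lens at focal height

## Robot

A 6-joint arm with a two-finger parallel gripper is mounted at the origin on the work surface. World frame = base frame: x ahead of the robot, y to its left, z up, the work surface at z = 0. Lengths are in mm, angles in rad, forces in N, time in s.
With the tool pointing down it reaches from about 275 to 775 mm from the base axis. Payload 14.6 kg.
Tool frame: the origin (TCP) lies at the very end of the fingers, on their centre line; the grasp point (between the pads) lies 19 mm behind it; z points along the fingers, y is the line along which they close (so a half turn about z gives the same grasp; the last joint's range is limited). The gripper opens to 85 mm and grips with 20 to 120 N. Pads are 22 mm wide; open, the fingers measure 114 mm over their backs; the gripper's body (76 mm by 85 mm) begins 54 mm behind the grasp point. The pads swing forward as they close: fully open they stand 13 mm farther back than shut.
Start: joints at [1.192, 0.263, -0.048, 1.259, 0, 1.415], TCP at [116.521, 511.909, 202.878] pointing down, gripper open.
Joint ranges: [-2.65, 2.65], [-0.89, 1.7], [-1.18, 1.37], [-2.13, 2.11], [-1.35, 1.29], [-3.14, 3.14]. Speed limits (rad/s): [1.89, 1.89, 2.57, 2.79, 3.14, 3.14].

## Interface

Orientations are given as a unit quaternion [x, y, z, w].
In Python, from plant import sense, camera, close_job gives the robot as it stands.
- The arm moves only by the shell command python3 -m jog 'ROWS' [FORCE]. ROWS is JSON, a list of rows, each an object of numbers: "x", "y", "z": the shift along the tool's x, y, z in cm; "ax", "ay", "az": the turn, a rotation vector about the tool's x, y, z in degrees; "claw": the closure, from 0 (fully open) to 1 (shut). In form: [{"x": .., "y": .., "z": .., "ax": .., "ay": .., "az": .., "claw": ..}, ...]. A call has 1 to 8 rows; each row is the pose to reach, as a shift and turn from the pose commanded when the call began, along the tool's axes at that moment; what a row does not reach only later rows make up. A row lasts 1/8 s, in which the tool goes at most 62.5 mm and 10.7 degrees, less where a joint would pass 70% of its speed; a pose out of reach is approached as far as the arm can. A call with a gripper value outside its range is refused whole. The fingers move at their own pace and stop on an object; FORCE is the grip in N (left out, the last holds). Time passes only in rows, so rows that repeat a pose let the fingers close. It gives the time, the measured TCP pose, the force, the opening and the grip force at its end, in the units of the state.
- sense(): the state, without advancing time (a new reading comes with each control period).
- camera(name): name is "side" or "top" or "wrist"; returns a dict with "color" (384x512x3 uint8, blue, green, red), "camera_matrix" (3x3 intrinsics, pixels), "R" (3x3) and "t" (3): a world point X has camera coordinates R X + t. Camera axes: x right, y down, z forward; pixel columns grow to the right and rows downward; lengths in mm; the calibration is good to about 2 mm. A picture is of the moment at which its call begins. There is no depth.
- close_job(): hands the job in; it is judged then, once.
The state is a dict: "time_s": time; "joints": joint angles; "qvel": joint speeds; "joint_torque": joint torques, N m; "tool_pos": TCP position; "tool_rot": TCP orientation; "wrist_force": force on the tool from outside, world axes, zero at the start; "ft_torque": the same for the moment, N m; "opening": finger opening in mm; "finger_force": force on a finger pad.
Only numpy, scipy, OpenCV 4.12 (cv2) and the standard library are available. Lean on these libraries where they do the work, as an engineer would, in place of code of your own. Each camera call takes 0.05 s, during which the arm holds its last target. There are 200 camera calls.

## Task

Set the green wax flower into the yellow-rimmed pocket of the inspection block and the blue one into the plain pocket, each fully home with its stem upright. Then take the reading lens by its handle and hold it level in the air, centred over the green flower, with the middle of the lens ring's thickness at the height of the red collar on the post; finish still holding it there, steady and touching nothing but the gripper. Leave the collar and everything else on the table where it is.

Things in the scene. Friction and masses are not known exactly. Their poses are not given: they have to be found in the camera images.
- green_flower_mid (a point): green wax pattern: flower-shaped disc 26 mm across and 8 mm thick lying flat, with an upright round stem 10 mm thick rising 32 mm from its middle (40 mm high over all, about 14 g). This point is on the axis half-way up, 20 mm above the underside; z points up the stem. Starts standing in the tray; lift it by the stem
- green_flower: the green wax flower; origin at the centre of its underside
- blue_flower_mid (a point): blue wax pattern: flower-shaped disc 26 mm across and 8 mm thick lying flat, with an upright round stem 10 mm thick rising 32 mm from its middle (40 mm high over all, about 14 g). This point is on the axis half-way up, 20 mm above the underside; z points up the stem. Starts standing in the tray; lift it by the stem
- blue_flower: the blue wax flower; origin at the centre of its underside
- tray: grey open tray, 240 mm (its x) by 220 mm (its y), walls 22 mm high and 4 mm thick, fixed; origin at the centre of its underside. The flowers stand in its half nearer the robot
- block: aluminium inspection block, 150 mm (its x) by 120 mm (its y), 16 mm thick, fixed; origin at the centre of its underside. Two round pockets lie side by side along its y, 60 mm apart, and 85 mm behind them (to its +x) an upright steel post rises to 146 mm above the table
- yellow_pocket (a point): centre of the mouth (at the block's top face, 16 mm above the table) of the pocket with the yellow painted rim, 31 mm across, flat floor 8 mm deep; axes as the block's, and this pocket lies to the +y side of the plain one
- plain_pocket (a point): centre of the mouth of the other pocket, without a painted rim; same size and depth
- focus_mark (a point): middle of the red collar (22 mm across, 8 mm thick) on the post: its height marks the focal height, 80 to 120 mm above the table, different each time. The collar holds by friction and must not be shifted
- loupe_grip (a point): black reading lens lying flat on the table: a box-shaped handle 117 mm long, 24 mm wide and 26 mm high with a round lens at one end, about 0.15 kg. This point is the place to grip the handle: at the balance point, half-way up (13 mm above the underside), 42 mm from the handle's lens end; x points along the handle to the lens, z up
- lens (a point): centre of the lens, half-way through its ring (68 mm outside diameter, 14 mm thick, underside level with the handle's): 78 mm from loupe_grip along the handle (+x) and 6 mm lower
- loupe: the reading lens as a whole; origin 13 mm below loupe_grip, at the underside
- leaf_a: flat blue wax leaf, 34 x 20 x 6 mm, lying in the tray's far half; leave alone
- leaf_b: second flat blue wax leaf, same as leaf_a; leave alone
- mould: closed ochre rubber mould, 50 x 70 x 29 mm, behind the work area; leave alone
- cup: yellow plastic cup, 80 mm wide, 60 mm high; leave alone
- brush: brush 160 mm long lying flat at the right; leave alone
- sprue_base: low round black rubber sprue base, 44 mm wide, 18 mm high, between the robot and the block; leave alone
Mind the look-alikes: they are no part of the job. What is meant by the loupe is not pink, and is the larger of those in its own colour.

How it is judged:
By the outcome, as a careful person would: the job done as asked, in the order asked, and still so for the second after the job is handed in, while the arm keeps its last pose, push and grip.
It also fails if it takes over 72 s, if anything falls off the work surface, if the arm or the gripper's body presses on something with over 40 N, if the wrist force passes 120 N, or if a joint passes its speed limit or range.

## Working session

There is one attempt and no reset: what is moved stays moved. The work goes in short steps, Python scripts to look and compute and a shell command to move; the robot and the scene stay as the last step left them, time stands still between calls to the robot, and variables do not carry over. Pictures are saved under pics/ and viewed, at most 10 in all, crops included, and the job is handed in when it is done.

```bash
mkdir -p pics; ls
python3 - <<'E'
from plant import sense,camera
import cv2,numpy as np,pickle
s=sense();print(s['tool_pos'],s['tool_rot'],s['opening'],s['time_s'])
d={n:camera(n) for n in("top","side","wrist")}
pickle.dump(d,open('cams0.pkl','wb'))
for n in d: print(n,d[n]['camera_matrix'].tolist(),d[n]['R'].round(4).tolist(),d[n]['t'].round(1).tolist())
cv2.imwrite('pics/top0.png',cv2.resize(d['top']['color'],(800,600),interpolation=cv2.INTER_CUBIC))
cv2.imwrite('pics/side0.png',cv2.resize(d['side']['color'],(800,600),interpolation=cv2.INTER_CUBIC))
E
```

```text
pics
[116.41304908 511.61052592 202.41158466] [ 1.11648851e-01  9.93747575e-01 -5.24579368e-04 -1.29075925e-04] 85.51969466019604 0.0
top [[371.3160566179006, 0.0, 252.21622339352749], [0.0, 371.3160566179006, 193.35524323171862], [0.0, 0.0, 1.0]] [[-0.0101, -0.9998, -0.0161], [-0.9894, 0.0124, -0.1444], [0.1446, 0.0145, -0.9894]] [-48.9, 542.1, 1006.1]
side [[385.3360766377735, 0.0, 259.2519682290747], [0.0, 385.3360766377735, 190.55191787549668], [0.0, 0.0, 1.0]] [[-0.8133, -0.5818, -0.0098], [-0.2797, 0.4057, -0.8702], [0.5103, -0.7049, -0.4927]] [412.2, 236.9, 757.4]
wrist [[341.9642032521063, 0.0, 247.68735232555036], [0.0, 341.9642032521063, 191.64080625155057], [0.0, 0.0, 1.0]] [[0.2211, 0.9752, -0.0008], [0.9393, -0.2128, 0.2692], [0.2624, -0.0603, -0.9631]] [-524.6, -35.8, 378.8]
```

View pics/top0.png

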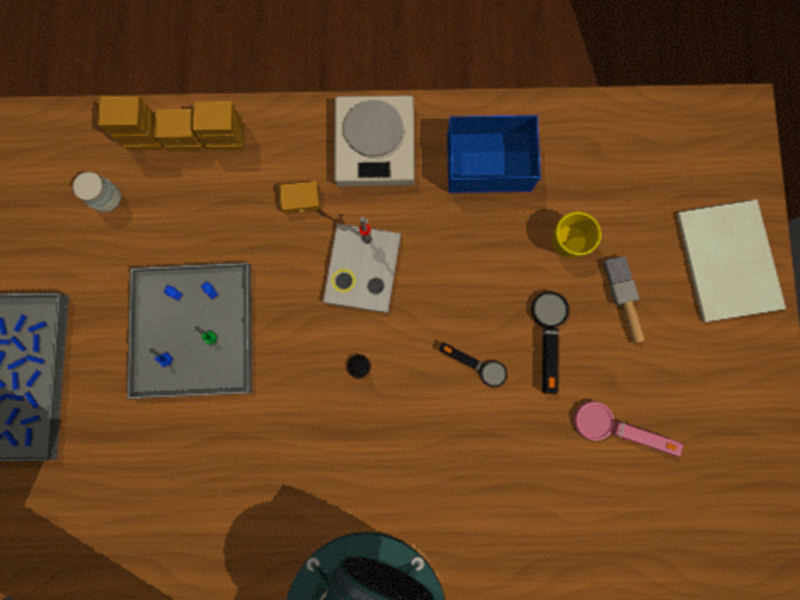

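View pics/side0.png

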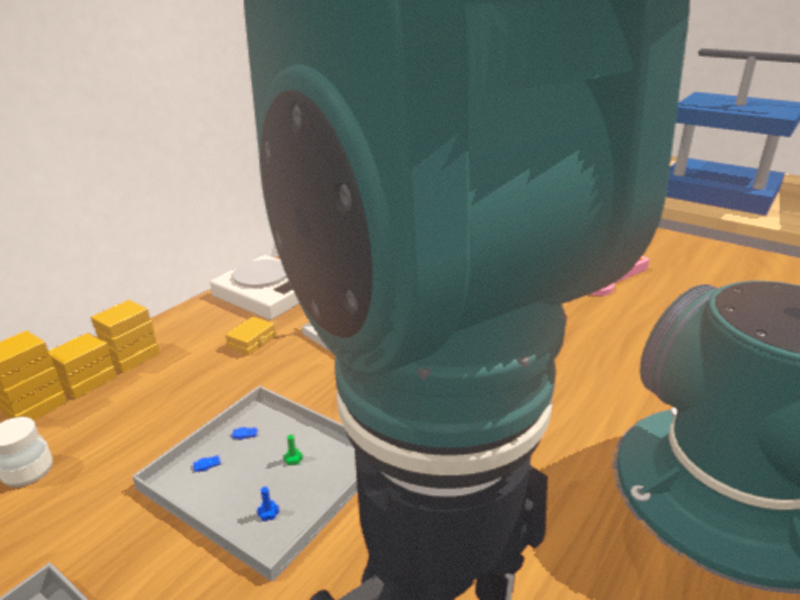

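The top view (800x600) shows:
- **Flowers:** green at (209,338) and blue at (163,358). The leaves at (172,292) and (209,290) are not the flowers.
- **Block:** the yellow pocket at (343,281), the plain pocket at (375,286) and the red collar near (365,231).
- **Lens look-alikes:** the small black lens at (493,373), the pink one at (595,422) and the large black one at (550,310) with its handle to (550,390). I choose the large black one.

Next is one mosaic of close crops.

```bash
cat > h.py <<'E'
import numpy as np,cv2
from plant import sense,camera
from scipy.spatial.transform import Rotation as Ro
def proj(d,X):
    c=np.atleast_2d(X)@d['R'].T+d['t']; p=c@d['camera_matrix'].T; return p[:,:2]/p[:,2:]
def ray(d,uv):
    r=d['R'].T@np.linalg.solve(d['camera_matrix'],[uv[0],uv[1],1.]); return -d['R'].T@d['t'],r
def atz(d,uv,z):
    o,r=ray(d,uv); return o+r*(z-o[2])/r[2]
def tri(obs):
    A=np.zeros((3,3));b=np.zeros(3)
    for d,uv in obs:
        o,r=ray(d,uv); r=r/np.linalg.norm(r); P=np.eye(3)-np.outer(r,r); A+=P;b+=P@o
    X=np.linalg.solve(A,b); return X,[np.linalg.norm(proj(d,X)[0]-uv) for d,uv in obs]
def blobs(img,lo,hi,amin=8):
    m=cv2.inRange(cv2.cvtColor(img,cv2.COLOR_BGR2HSV),lo,hi)
    n,l,s,c=cv2.connectedComponentsWithStats(m); return [(s[i].tolist(),c[i].round(1).tolist()) for i in range(1,n) if s[i][4]>=amin]
def rel(target,yaw=None,s=None):
    """shift in tool cm to TCP target (world)"""
    s=s or sense(); R=Ro.from_quat(s['tool_rot']); return (R.inv().apply(np.array(target)-s['tool_pos'])/10).round(2)
E
python3 - <<'E'
import pickle
from h import *
d=pickle.load(open('cams0.pkl','rb')); T=d['top'];S=d['side']
H={'green':((45,120,50),(75,255,255)),'blue':((110,150,60),(130,255,255)),'yellow':((24,150,90),(34,255,255)),'red':((0,190,100),(4,255,255)),'orange':((5,220,190),(18,255,255))}
for n in H:
  for c,D in(('top',T),('side',S)): print(n,c,[b for b in blobs(D['color'],*H[n],6)][:12])
def crop(u,v,w,h,k): return cv2.resize(T['color'][v:v+h,u:u+w],(w*k,h*k),interpolation=cv2.INTER_CUBIC)
a=crop(95,175,66,75,4);b=crop(205,140,56,75,4);c=crop(330,180,50,75,4)
cv2.imwrite('pics/crops.png',np.hstack([a,b,c]))
E
```

```text
green top [([129, 212, 10, 9, 59], [133.7, 215.8])]
green side [([182, 278, 11, 19, 118], [186.8, 289.4])]
blue top [([314, 74, 29, 2, 29], [328.0, 74.0]), ([332, 89, 5, 6, 8], [334.2, 91.2]), ([325, 108, 5, 3, 6], [327.3, 109.0]), ([293, 120, 5, 3, 7], [295.4, 121.6]), ([301, 121, 7, 2, 8], [303.6, 121.9]), ([129, 181, 10, 10, 58], [133.6, 185.2]), ([105, 183, 11, 9, 59], [110.1, 186.8]), ([0, 203, 4, 11, 30], [1.2, 208.7]), ([9, 202, 8, 10, 34], [12.4, 206.3]), ([18, 206, 11, 6, 33], [23.2, 208.6]), ([21, 214, 4, 11, 39], [22.7, 219.2]), ([0, 216, 16, 8, 44], [8.3, 219.1])]
blue side [([149, 274, 15, 7, 69], [156.2, 276.7]), ([124, 292, 17, 9, 51], [132.1, 296.5]), ([165, 312, 13, 21, 115], [170.1, 323.3])]
yellow top [([355, 136, 30, 28, 539], [368.8, 150.0]), ([212, 172, 15, 15, 50], [219.4, 179.1])]
yellow side []
red top [([230, 144, 7, 7, 26], [233.1, 147.4])]
red side []
orange top []
orange side []
```

View pics/crops.png

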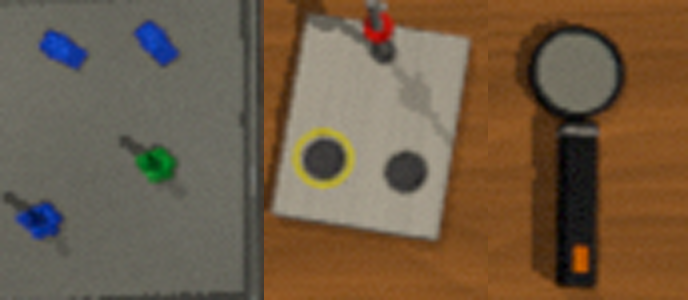

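The close crops confirm it: the third crop is the large black lens, with its ring centre at crop (577,71), a silver neck, and the handle running down to (577,287). Pocket centres are at crop (323,159) and (405,172). The green flower's stem shows at crop (155,162) and the blue one's at (38,220).

Run:
```python
import pickle
from h import *
d=pickle.load(open('cams0.pkl','rb')); T=d['top'];S=d['side'];W=d['wrist']
px=lambda x,y,ox,u,v:((x-ox+.5)/4-.5+u,(y+.5)/4-.5+v)
for n,a,b in(('green',(133.7,215.8),(186.8,289.4)),('blue',(105+.0,229.5),(170.1,323.3))):
  print(n,tri([(T,a),(S,b)]),atz(T,a,14))
print([b for b in blobs(T['color'],(105,130,40),(130,255,255),6) if 60<b[1][0]<150])
print('yel',atz(T,(219.4,179.1),16),atz(T,px(323,159,264,205,140),16),'plain',atz(T,px(405,172,264,205,140),16))
print('lens',atz(T,px(577,71,488,330,180),10),'hstart',atz(T,px(578,125,488,330,180),20),'hend',atz(T,px(577,285,488,330,180),26))
print('collar@100',atz(T,(233.1,147.4),100))
# wrist camera in tool frame
s=sense();R=Ro.from_quat(s['tool_rot']).as_matrix()
c=-W['R'].T@W['t'];print('cam in tool',R.T@(c-s['tool_pos']),'axes',(W['R']@R).round(3).tolist())
```

```text
green (array([484.70084949, 286.43307867,  15.33354283]), [np.float64(0.2565928638372606), np.float64(0.3561855086945952)]) [484.23164049 286.40656182  14.        ]
blue (array([446.68905992, 367.70016893,  15.32769834]), [np.float64(0.38413877125886925), np.float64(0.5876810538849929)]) [445.90691784 367.50592566  14.        ]
[([129, 180, 10, 11, 63], [133.4, 185.1]), ([105, 183, 12, 9, 65], [110.2, 187.0]), ([99, 226, 11, 9, 66], [104.7, 229.7])]
yel [587.75808094  39.97704791  16.        ] [586.94923951  40.04744159  16.        ] plain [576.62273229 -19.32836452  16.        ]
lens [ 530.44366263 -341.14503427   10.        ] hstart [ 490.53051899 -337.41919447   20.        ] hend [ 378.61618508 -329.7641685    26.        ]
collar@100 [658.55980675  -5.5816928  100.        ]
cam in tool [ 6.78982176e+01 -3.85463865e-02 -1.71510718e+02] axes [[0.001, 1.0, -0.0], [-0.963, 0.001, -0.269], [-0.269, 0.0, 0.963]]
```

Run:
```python
from h import *
s=sense();R=Ro.from_quat(s['tool_rot'])
print(rel([484.5,286.4,120]),np.degrees((R.inv()*Ro.from_quat([0,1,0,0])).as_rotvec()))
```

```text
[-40.89 -13.79   8.26] [-4.56680418e-02 -1.11407350e-02 -1.28223882e+01]
```

```bash
python3 -m jog '[{"x":-40.9,"y":-13.8,"z":8.3,"az":-12.8,"claw":0.4},{"x":-40.9,"y":-13.8,"z":8.3,"az":-12.8,"claw":0.4},{"x":-40.9,"y":-13.8,"z":8.3,"az":-12.8,"claw":0.4},{"x":-40.9,"y":-13.8,"z":8.3,"az":-12.8,"claw":0.4},{"x":-40.9,"y":-13.8,"z":8.3,"az":-12.8,"claw":0.4},{"x":-40.9,"y":-13.8,"z":8.3,"az":-12.8,"claw":0.4},{"x":-40.9,"y":-13.8,"z":8.3,"az":-12.8,"claw":0.4},{"x":-40.9,"y":-13.8,"z":8.3,"az":-12.8,"claw":0.4}]' 30
python3 -m jog '[{"z":0},{"z":0},{"z":0}]'
python3 - <<'E'
from h import *
import pickle
s=sense();print(s['tool_pos'],s['tool_rot'],s['opening'],s['time_s'])
w=camera('wrist');t=camera('side');pickle.dump((w,t),open('c1.pkl','wb'))
print([(b,atz(w,b[1],20)) for b in blobs(w['color'],(45,120,40),(75,255,255),30)])
print([(b,atz(w,b[1],20)) for b in blobs(w['color'],(110,150,50),(130,255,255),30)])
print('tcp px',proj(w,s['tool_pos']))
cv2.imwrite('pics/w1.png',np.hstack([cv2.resize(w['color'],(400,300)),cv2.resize(t['color'],(400,300))]))
E
```

```text
[116.42224841 511.69429813 202.54085663] [ 1.11663083e-01  9.93746038e-01 -3.97697705e-04 -9.70184961e-05] 85.24627368876062 0.15
[]
[(([416, 268, 42, 26, 340], [437.9, 281.5]), array([301.08727735, 696.03842655,  20.        ])), (([448, 303, 13, 10, 80], [453.8, 308.0]), array([340.82299265, 711.80093934,  20.        ])), (([353, 316, 14, 11, 92], [359.5, 321.5]), array([334.63669002, 600.05946545,  20.        ]))]
tcp px [[247.55580119 227.36780913]]invalid input
invalid input
```

View pics/w1.png

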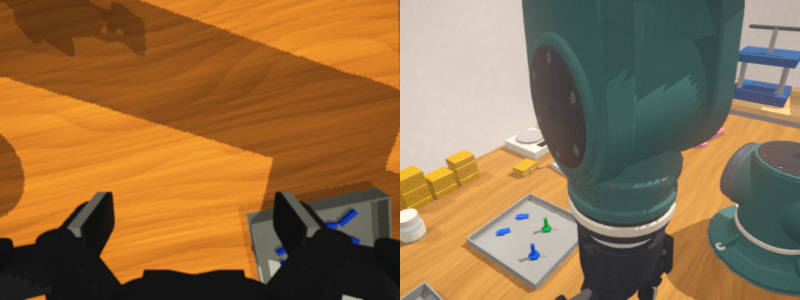

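The arm has not moved: both calls were refused. The wrist view shows only the open fingers at (95,225) and (290,225) over bare table. The rows probably need every key, so I'll write them in full.

```bash
python3 -m jog '[{"x":-40.9,"y":-13.8,"z":8.3,"ax":0,"ay":0,"az":-12.8,"claw":0.4},{"x":-40.9,"y":-13.8,"z":8.3,"ax":0,"ay":0,"az":-12.8,"claw":0.4},{"x":-40.9,"y":-13.8,"z":8.3,"ax":0,"ay":0,"az":-12.8,"claw":0.4},{"x":-40.9,"y":-13.8,"z":8.3,"ax":0,"ay":0,"az":-12.8,"claw":0.4},{"x":-40.9,"y":-13.8,"z":8.3,"ax":0,"ay":0,"az":-12.8,"claw":0.4},{"x":-40.9,"y":-13.8,"z":8.3,"ax":0,"ay":0,"az":-12.8,"claw":0.4},{"x":-40.9,"y":-13.8,"z":8.3,"ax":0,"ay":0,"az":-12.8,"claw":0.4},{"x":-40.9,"y":-13.8,"z":8.3,"ax":0,"ay":0,"az":-12.8,"claw":0.4}]' 30
```

```text
time_s: 1.25
tool_pos: [487.1, 284.3, 118.7]
tool_rot: [0.002, 1.0, -0.0, -0.0]
wrist_force: [-0.4, 0.4, 0.0]
opening: 50.9
finger_force: 0.0
```

```bash
python3 -m jog '[{"x":0,"y":0,"z":0,"ax":0,"ay":0,"az":0,"claw":0.4},{"x":0,"y":0,"z":0,"ax":0,"ay":0,"az":0,"claw":0.4}]'
python3 - <<'E'
from h import *
import pickle
s=sense();print(s['tool_pos'],s['tool_rot'],s['opening'],s['time_s'])
w=camera('wrist');t=camera('side');T=camera('top');pickle.dump((w,t,T),open('c1.pkl','wb'))
for c in ((45,120,40),(75,255,255)),((110,150,50),(130,255,255)):
  print([(b,atz(w,b[1],16)) for b in blobs(w['color'],*c,30)])
print('red',blobs(t['color'],(0,150,80),(6,255,255),5),blobs(t['color'],(174,150,80),(180,255,255),5))
print('tcp px',proj(w,s['tool_pos']))
cv2.imwrite('pics/w2.png',np.hstack([cv2.resize(w['color'],(400,300)),cv2.resize(t['color'],(400,300))]))
E
```

```text
time_s: 1.5
tool_pos: [483.8, 287.3, 120.2]
tool_rot: [-0.0, 1.0, 0.0, 0.0]
wrist_force: [0.2, -0.3, 0.0]
opening: 50.8
finger_force: 0.0
[483.77099021 287.31667007 120.20930283] [-4.02378673e-04  9.99999915e-01  8.89268836e-05  1.86288341e-05] 50.80864735029805 1.5
[(([232, 167, 30, 32, 671], [246.3, 182.4]), array([485.01868205, 286.18972253,  16.        ]))]
[(([330, 120, 35, 32, 780], [346.9, 135.8]), array([446.43043524, 366.73868039,  16.        ])), (([235, 259, 34, 33, 488], [251.2, 274.1]), array([569.87864798, 290.63237246,  16.        ]))]
red [([209, 180, 8, 6, 31], [212.6, 182.8])] []
tcp px [[247.67208945 227.40425257]]
```

View pics/w2.png

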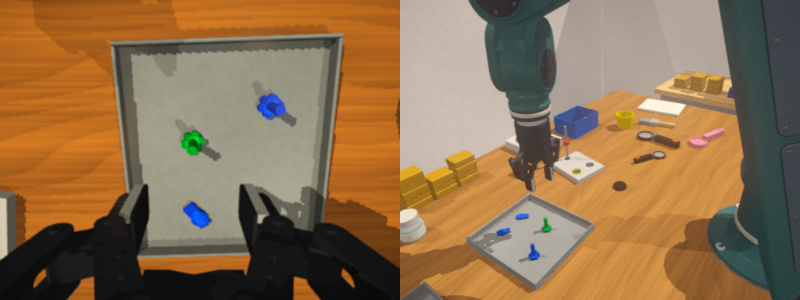

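The wrist view (400x300) shows the green flower upright at (193,143) and the blue one at (271,106), both in the half of the tray nearer the robot. The leaf is at (196,214). Its positions match the top/side triangulation within 1 mm, so I'll descend onto the green stem.

```bash
python3 -m jog '[{"x":-0.1,"y":-0.1,"z":4,"ax":0,"ay":0,"az":0,"claw":0.4},{"x":-0.1,"y":-0.1,"z":7,"ax":0,"ay":0,"az":0,"claw":0.4},{"x":-0.1,"y":-0.1,"z":9,"ax":0,"ay":0,"az":0,"claw":0.4},{"x":-0.1,"y":-0.1,"z":10.4,"ax":0,"ay":0,"az":0,"claw":0.4},{"x":-0.1,"y":-0.1,"z":10.4,"ax":0,"ay":0,"az":0,"claw":0.4},{"x":-0.1,"y":-0.1,"z":10.4,"ax":0,"ay":0,"az":0,"claw":0.4}]' 25 && python3 -m jog '[{"x":0,"y":0,"z":0,"ax":0,"ay":0,"az":0,"claw":1},{"x":0,"y":0,"z":0,"ax":0,"ay":0,"az":0,"claw":1},{"x":0,"y":0,"z":0,"ax":0,"ay":0,"az":0,"claw":1},{"x":0,"y":0,"z":0,"ax":0,"ay":0,"az":0,"claw":1},{"x":0,"y":0,"z":0,"ax":0,"ay":0,"az":0,"claw":1}]' 25
```

```text
time_s: 2.4
tool_pos: [486.1, 285.9, 16.7]
tool_rot: [0.0, 1.0, 0.0, 0.001]
wrist_force: [-0.4, -0.7, 0.0]
opening: 51.1
finger_force: 0.0
time_s: 3.02
tool_pos: [485.7, 285.6, 15.9]
tool_rot: [0.0, 1.0, 0.0, -0.0]
wrist_force: [0.7, -0.1, 0.1]
opening: -0.2
finger_force: 0.0
```

Run:
```python
from h import *
import pickle
s=sense();print(s['tool_pos'],s['opening'],s['finger_force'])
w=camera('wrist');t=camera('side');T=camera('top');pickle.dump((w,t,T),open('c2.pkl','wb'))
print([(b,atz(D,b[1],16)) for D in(w,t,T) for b in blobs(D['color'],(45,120,40),(75,255,255),10)])
cv2.imwrite('pics/w3.png',np.hstack([cv2.resize(w['color'],(400,300)),cv2.resize(t['color'][200:350,130:330],(400,300))]))
```

```text
[485.67227985 285.56252576  15.86979748] -0.18230373328568442 0.0
[(([226, 200, 47, 41, 1188], [248.7, 219.3]), array([481.03166801, 286.11711643,  16.        ])), (([182, 283, 11, 14, 102], [187.0, 290.9]), array([481.45942185, 290.02966793,  16.        ])), (([132, 217, 6, 4, 15], [134.7, 218.5]), array([476.27243964, 282.57423115,  16.        ]))]
```

View pics/w3.png

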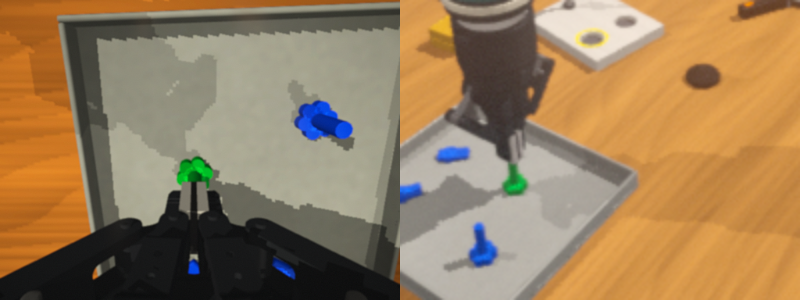

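Run:
```python
from h import *
import pickle
w,t,T=pickle.load(open('c2.pkl','rb'))
for n,D in(('w',w),('s',t)):
  for X in ([485.7,285.6,16],[485.7,285.6,35],[485,286,44],[485,286,12],[485,286,4]): print(n,X,proj(D,X).round(1))
a=cv2.resize(w['color'][170:300,190:310],(400,433),interpolation=cv2.INTER_CUBIC)
b=cv2.resize(t['color'][250:310,160:215],(397,433),interpolation=cv2.INTER_CUBIC)
cv2.imwrite('pics/w4.png',np.hstack([a,b]))
```

```text
w [485.7, 285.6, 16] [[247.7 227.5]]
w [485.7, 285.6, 35] [[247.7 242.1]]
w [485, 286, 44] [[248.6 248.8]]
w [485, 286, 12] [[248.5 223.6]]
w [485, 286, 4] [[248.4 218.5]]
s [485.7, 285.6, 16] [[187.1 288.8]]
s [485.7, 285.6, 35] [[186.1 281.9]]
s [485, 286, 44] [[185.8 278.8]]
s [485, 286, 12] [[187.4 290.5]]
s [485, 286, 4] [[187.8 293.3]]
```

View pics/w4.png

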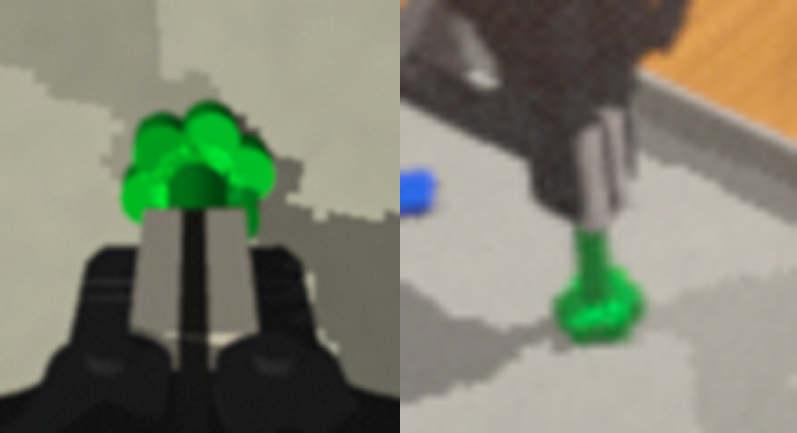

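The wrist crop shows the pads shut with tips ending at (140-250,208). The side crop shows the tips ending at (592,225), above most of the stem, which suggests the fingertips are higher than the TCP reading. I'll triangulate the tip.

```bash
python3 - <<'E'
from h import *
import pickle
w,t,T=pickle.load(open('c2.pkl','rb'))
for uw in(232,248.5,265): print(tri([(w,(uw,232.4)),(t,(186.6,281.))]))
print('side cam',-t['R'].T@t['t'])
print([ (z,proj(w,[X,285.6,z]).round(1).tolist()) for z in(16,26,36,46) for X in (474.7,485.7)])
E
python3 -m jog '[{"x":0,"y":0,"z":-3,"ax":0,"ay":0,"az":0,"claw":1},{"x":0,"y":0,"z":-6,"ax":0,"ay":0,"az":0,"claw":1},{"x":0,"y":0,"z":-8,"ax":0,"ay":0,"az":0,"claw":1},{"x":0,"y":0,"z":-8,"ax":0,"ay":0,"az":0,"claw":1}]'
python3 - <<'E'
from h import *
import pickle
w=camera('wrist');t=camera('side');T=camera('top');pickle.dump((w,t,T),open('c3.pkl','wb'))
for D in(w,t,T): print(blobs(D['color'],(45,120,40),(75,255,255),10))
cv2.imwrite('pics/w5.png',np.hstack([cv2.resize(w['color'][170:320,150:350],(400,300)),cv2.resize(t['color'][200:320,120:280],(400,300))]))
E
```

```text
(array([485.38074347, 279.83938876,  31.94058829]), [np.float64(7.630398602999675), np.float64(1.831457057415716)])
(array([479.98065976, 286.80756566,  40.61782538]), [np.float64(3.732379683357097), np.float64(0.853073311016641)])
(array([474.95966234, 293.08862721,  48.71364971]), [np.float64(0.15876607468168924), np.float64(0.034538775267171376)])
side cam [ 14.9638406  677.64556572 583.3385211 ]
[(16, [[247.7, 208.0]]), (16, [[247.7, 227.5]]), (26, [[247.7, 214.3]]), (26, [[247.7, 234.8]]), (36, [[247.7, 221.4]]), (36, [[247.7, 242.9]]), (46, [[247.7, 229.4]]), (46, [[247.7, 252.1]])]
time_s: 3.68
tool_pos: [486.5, 285.9, 97.0]
tool_rot: [0.0, 1.0, 0.0, 0.001]
wrist_force: [0.1, -0.2, -0.9]
opening: 0.2
finger_force: 0.0
[([232, 169, 33, 36, 804], [247.9, 186.2])]
[([182, 278, 11, 19, 119], [186.8, 289.4])]
[([129, 212, 10, 8, 57], [133.7, 215.7])]
```

View pics/w5.png

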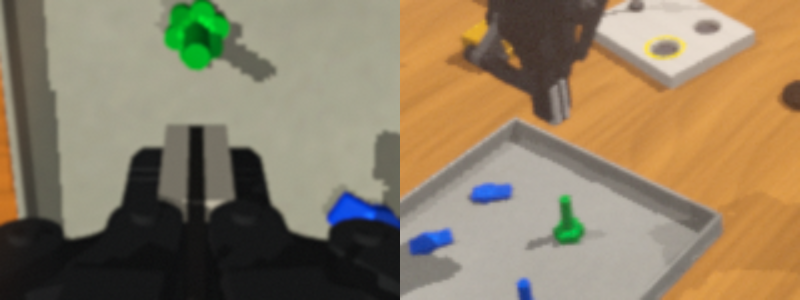

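The stem is untouched and still upright at side (567,220), with the shut tips above it. The tip corner triangulates cleanly to (475,293,48.7), so the real fingertips are about 33 mm short of the reported TCP. I'll go lower by that much and watch the force.

```bash
python3 - <<'E'
from h import *
import pickle
w,t,T=pickle.load(open('c3.pkl','rb'))
print(tri([(w,(265,232.4)),(t,(180,247.2))]))
E
python3 -m jog '[{"x":0.1,"y":0,"z":0,"ax":0,"ay":0,"az":0,"claw":0.6},{"x":0.1,"y":0,"z":2,"ax":0,"ay":0,"az":0,"claw":0.6},{"x":0.1,"y":0,"z":5,"ax":0,"ay":0,"az":0,"claw":0.6},{"x":0.1,"y":0,"z":7.5,"ax":0,"ay":0,"az":0,"claw":0.6},{"x":0.1,"y":0,"z":9,"ax":0,"ay":0,"az":0,"claw":0.6},{"x":0.1,"y":0,"z":10,"ax":0,"ay":0,"az":0,"claw":0.6},{"x":0.1,"y":0,"z":10.5,"ax":0,"ay":0,"az":0,"claw":0.6}]'
python3 -m jog '[{"x":0,"y":0,"z":0.3,"ax":0,"ay":0,"az":0,"claw":0.6},{"x":0,"y":0,"z":0.5,"ax":0,"ay":0,"az":0,"claw":0.6},{"x":0,"y":0,"z":0.5,"ax":0,"ay":0,"az":0,"claw":1},{"x":0,"y":0,"z":0.5,"ax":0,"ay":0,"az":0,"claw":1},{"x":0,"y":0,"z":0.5,"ax":0,"ay":0,"az":0,"claw":1},{"x":0,"y":0,"z":0.5,"ax":0,"ay":0,"az":0,"claw":1}]' 25
```

```text
(array([476.30408217, 294.33821823, 132.7552441 ]), [np.float64(4.632399962278606), np.float64(1.0534037679066726)])
time_s: 4.7
tool_pos: [484.8, 285.6, -9.3]
tool_rot: [0.0, 1.0, -0.0, -0.0]
wrist_force: [0.1, 0.4, -0.1]
opening: 33.9
finger_force: 0.0
time_s: 5.45
tool_pos: [484.9, 285.7, -13.9]
tool_rot: [0.0, 1.0, 0.0, 0.0]
wrist_force: [-0.5, 0.4, 3.5]
opening: 9.0
finger_force: 25.1
```

The stem is held: opening 9 mm, grip 25 N. I'll lift and carry it to the yellow pocket.

```bash
python3 -m jog '[{"x":0,"y":0,"z":-3,"ax":0,"ay":0,"az":0,"claw":1},{"x":0,"y":0,"z":-8,"ax":0,"ay":0,"az":0,"claw":1},{"x":-2,"y":-5,"z":-10,"ax":0,"ay":0,"az":0,"claw":1},{"x":-4.5,"y":-10.5,"z":-10,"ax":0,"ay":0,"az":0,"claw":1},{"x":-6.8,"y":-16,"z":-10,"ax":0,"ay":0,"az":0,"claw":1},{"x":-9,"y":-21.5,"z":-9,"ax":0,"ay":0,"az":0,"claw":1},{"x":-10.2,"y":-24.6,"z":-6,"ax":0,"ay":0,"az":0,"claw":1},{"x":-10.2,"y":-24.6,"z":-5,"ax":0,"ay":0,"az":0,"claw":1}]'
python3 -m jog '[{"x":0,"y":0,"z":0,"ax":0,"ay":0,"az":0,"claw":1},{"x":0,"y":0,"z":0,"ax":0,"ay":0,"az":0,"claw":1}]'
python3 - <<'E'
from h import *
import pickle
s=sense();print(s['tool_pos'])
w=camera('wrist');t=camera('side');T=camera('top');pickle.dump((w,t,T),open('c4.pkl','wb'))
for D in(w,t,T): print(blobs(D['color'],(45,120,40),(75,255,255),10),blobs(D['color'],(24,150,70),(34,255,255),10),blobs(D['color'],(0,170,70),(5,255,255),10))
cv2.imwrite('pics/w6.png',np.hstack([cv2.resize(w['color'][100:280,110:350],(400,300)),cv2.resize(t['color'][140:260,150:310],(400,300))]))
E
```

```text
time_s: 6.45
tool_pos: [586.3, 37.5, 34.2]
tool_rot: [0.002, 1.0, -0.0, -0.001]
wrist_force: [-0.6, 0.3, -0.1]
opening: 8.7
finger_force: 24.9
time_s: 6.7
tool_pos: [586.7, 40.6, 36.7]
tool_rot: [-0.0, 1.0, 0.0, 0.0]
wrist_force: [-0.1, 0.3, -0.5]
opening: 8.8
finger_force: 24.9
[586.67165463  40.59678975  36.68553443]
[([226, 220, 37, 79, 1746], [247.4, 258.2])] [([208, 184, 74, 60, 925], [243.1, 206.6])] []
[] [([277, 142, 23, 23, 418], [287.6, 152.1])] []
[] [([354, 136, 31, 28, 664], [368.8, 149.8])] [([230, 143, 8, 8, 31], [233.3, 147.1])]
```

View pics/w6.png

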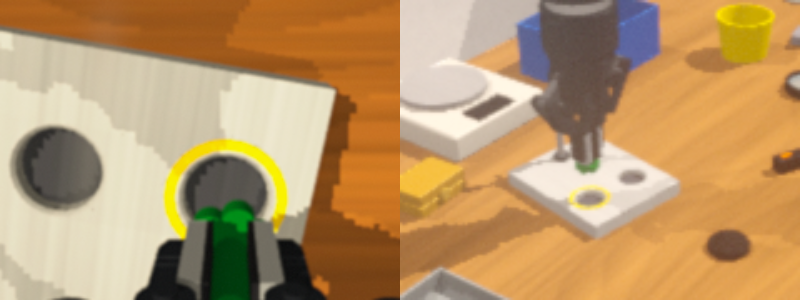

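The wrist crop shows the green flower in the pads at (230,220), with the yellow rim spanning x 164-287 and its top at y 139. The plain pocket is at (57,167). The side crop shows the flower upright. I'll fit the pocket centres in this view.

```bash
cat >> h.py <<'E'
from scipy.optimize import least_squares
a_=np.linspace(0,2*np.pi,120)
def circ(x,y,z,r): return np.c_[x+r*np.cos(a_),y+r*np.sin(a_),0*a_+z]
E
python3 - <<'E'
from h import *
import pickle
w,t,T=pickle.load(open('c4.pkl','rb'))
def f(p):
  q=proj(w,circ(p[0],p[1],16,p[2])); return [q[:,0].min()-208,q[:,0].max()-281.5,q[:,1].min()-184]
print('rim',least_squares(f,[587,40,17]).x)
print('plain',atz(w,(144.2,200.5),16),atz(w,(144.2,200.5),16)-0)
m=cv2.inRange(cv2.cvtColor(T['color'],cv2.COLOR_BGR2HSV),(24,100,70),(34,255,255))
# flower disc bottom-left/right extents in wrist
g=cv2.inRange(cv2.cvtColor(w['color'],cv2.COLOR_BGR2HSV),(45,120,40),(75,255,255))
for v in range(220,300,8):
  c=np.where(g[v])[0]; print(v,c.min() if len(c) else None,c.max() if len(c) else None)
for z in(40,48,56): print(z,proj(w,circ(586.7,40.6,z,13)).min(0),proj(w,circ(586.7,40.6,z,13)).max(0))
E
```

```text
rim [589.87325983  38.84776025  21.94984494]
plain [578.04734381 -20.27262451  16.        ] [578.04734381 -20.27262451  16.        ]
220 249 254
228 227 261
236 238 258
244 238 258
252 238 257
260 238 258
268 237 258
276 237 259
284 236 260
292 236 259
40 [223.04110215 206.36397841] [272.35012809 252.3551333 ]
48 [221.94139158 211.40446208] [273.45096843 259.20567322]
56 [220.73893679 216.92595918] [274.65465067 266.68270366]
```

```bash
python3 -m jog '[{"x":-0.16,"y":-0.14,"z":1.5,"ax":0,"ay":0,"az":0,"claw":1},{"x":-0.16,"y":-0.14,"z":2.8,"ax":0,"ay":0,"az":0,"claw":1},{"x":-0.16,"y":-0.14,"z":3.2,"ax":0,"ay":0,"az":0,"claw":1},{"x":-0.16,"y":-0.14,"z":3.2,"ax":0,"ay":0,"az":0,"claw":1}]'
python3 - <<'E'
from h import *
import pickle
w=camera('wrist');t=camera('side');pickle.dump((w,t),open('c5.pkl','wb'))
cv2.imwrite('pics/w7.png',np.hstack([cv2.resize(w['color'][140:290,150:350],(400,300)),cv2.resize(t['color'][170:245,180:280],(400,300),interpolation=cv2.INTER_CUBIC)]))
E
```

```text
time_s: 7.35
tool_pos: [587.9, 38.1, 3.4]
tool_rot: [0.0, 1.0, 0.0, -0.0]
wrist_force: [0.4, -0.5, -0.8]
opening: 8.9
finger_force: 24.9
```

View pics/w7.png

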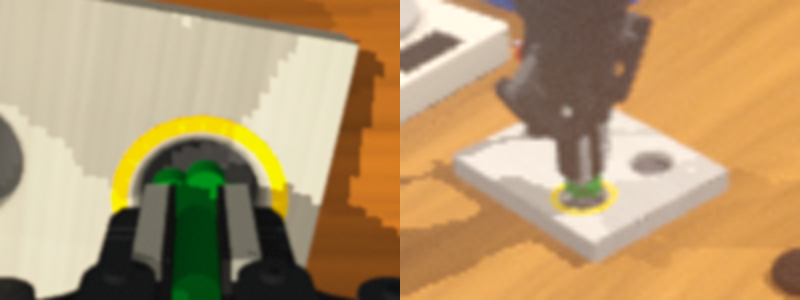

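Run:
```python
from h import *
import pickle
w,t=pickle.load(open('c5.pkl','rb'));s=sense();print(s['tool_pos'])
m=cv2.inRange(cv2.cvtColor(w['color'],cv2.COLOR_BGR2HSV),(22,120,60),(36,255,255));m[:,:180]=0;m[:,320:]=0;m[245:]=0
pts=[]
for u in range(210,292,4):   # outer edge, topmost yellow in each column
  v=np.where(m[:,u])[0]
  if len(v): pts.append((u,v.min()))
pts=np.array(pts,float); P=np.array([atz(w,p,16)[:2] for p in pts])
f=lambda p:np.hypot(P[:,0]-p[0],P[:,1]-p[1])-p[2]
r=least_squares(f,[588,39,21],loss='soft_l1');print(r.x,np.abs(r.fun).max(),len(P))
```

```text
[588.33592093  38.12637483   4.06568101]
[589.48026842  38.88427457  22.05122968] 0.2733443610038577 21
```

```bash
python3 -m jog '[{"x":-0.09,"y":0.08,"z":0.2,"ax":0,"ay":0,"az":0,"claw":1},{"x":-0.09,"y":0.08,"z":0.5,"ax":0,"ay":0,"az":0,"claw":1},{"x":-0.09,"y":0.08,"z":0.8,"ax":0,"ay":0,"az":0,"claw":1},{"x":-0.09,"y":0.08,"z":1.1,"ax":0,"ay":0,"az":0,"claw":1},{"x":-0.09,"y":0.08,"z":1.1,"ax":0,"ay":0,"az":0,"claw":1}]'
```

```text
time_s: 8.07
tool_pos: [588.9, 39.0, -7.4]
tool_rot: [0.0, 1.0, 0.0, -0.0]
wrist_force: [-0.7, 0.3, 0.2]
opening: 9.2
finger_force: 24.9
```

```bash
python3 -m jog '[{"x":0,"y":0,"z":0.1,"ax":0,"ay":0,"az":0,"claw":1},{"x":0,"y":0,"z":0.15,"ax":0,"ay":0,"az":0,"claw":1},{"x":0,"y":0,"z":0.2,"ax":0,"ay":0,"az":0,"claw":1},{"x":0,"y":0,"z":0.2,"ax":0,"ay":0,"az":0,"claw":1}]'
```

```text
time_s: 8.57
tool_pos: [589.1, 38.9, -9.1]
tool_rot: [0.0, 1.0, -0.0, 0.0]
wrist_force: [0.3, -0.1, -0.2]
opening: 8.9
finger_force: 24.9
```

```bash
python3 -m jog '[{"x":0,"y":0,"z":0.06,"ax":0,"ay":0,"az":0,"claw":1},{"x":0,"y":0,"z":0.12,"ax":0,"ay":0,"az":0,"claw":1},{"x":0,"y":0,"z":0.12,"ax":0,"ay":0,"az":0,"claw":1}]'
```

```text
time_s: 8.95
tool_pos: [589.2, 38.9, -9.9]
tool_rot: [0.0, 1.0, -0.0, 0.0]
wrist_force: [-1.4, 0.2, 6.3]
opening: 8.9
finger_force: 25.6
```

There is 6 N of contact at z -9.9, which is the expected pocket floor depth. I'll release, rise and check.

```bash
python3 -m jog '[{"x":0,"y":0,"z":-0.05,"ax":0,"ay":0,"az":0,"claw":0.7},{"x":0,"y":0,"z":-0.05,"ax":0,"ay":0,"az":0,"claw":0.7},{"x":0,"y":0,"z":-0.05,"ax":0,"ay":0,"az":0,"claw":0.7},{"x":0,"y":0,"z":-2,"ax":0,"ay":0,"az":0,"claw":0.7},{"x":0,"y":0,"z":-5,"ax":0,"ay":0,"az":0,"claw":0.7},{"x":0,"y":0,"z":-10,"ax":0,"ay":0,"az":0,"claw":0.6},{"x":5,"y":14,"z":-13,"ax":0,"ay":0,"az":0,"claw":0.6},{"x":10,"y":20,"z":-13,"ax":0,"ay":0,"az":0,"claw":0.6}]'
python3 - <<'E'
from h import *
import pickle
s=sense();print(s['tool_pos'])
t=camera('side');T=camera('top');pickle.dump((t,T),open('c6.pkl','wb'))
for D in(t,T): print(blobs(D['color'],(45,120,40),(75,255,255),6),blobs(D['color'],(0,170,70),(5,255,255),6))
for z in (8,28,48): print(proj(t,[589.2,38.9,z]).round(1),proj(T,[589.2,38.9,z]).round(1))
print(rel([446.6,367.2,80]))
E
```

```text
time_s: 9.95
tool_pos: [538.5, 152.0, 109.6]
tool_rot: [0.001, 1.0, 0.0, 0.001]
wrist_force: [-0.1, 0.8, -0.7]
opening: 34.5
finger_force: 0.0
[538.52816151 151.96516723 109.6082743 ]
[([222, 216, 8, 6, 31], [225.4, 218.8])] []
[([216, 175, 8, 9, 57], [219.5, 178.9])] [([230, 144, 7, 7, 30], [233.1, 147.3])]
[[225.6 220.9]] [[220.1 179.1]]
[[225.2 214.6]] [[219.3 177.8]]
[[224.8 208.2]] [[218.6 176.5]]
[ 8.84 21.26  2.99]
```

```bash
python3 -m jog '[{"x":8.8,"y":21.3,"z":3,"ax":0,"ay":0,"az":0,"claw":0.6},{"x":8.8,"y":21.3,"z":3,"ax":0,"ay":0,"az":0,"claw":0.6},{"x":8.8,"y":21.3,"z":3,"ax":0,"ay":0,"az":0,"claw":0.6},{"x":8.8,"y":21.3,"z":3,"ax":0,"ay":0,"az":0,"claw":0.6},{"x":8.8,"y":21.3,"z":3,"ax":0,"ay":0,"az":0,"claw":0.6},{"x":8.8,"y":21.3,"z":3,"ax":0,"ay":0,"az":0,"claw":0.6}]'
python3 - <<'E'
from h import *
import pickle
s=sense();print(s['tool_pos'])
t=camera('side');T=camera('top');w=camera('wrist');pickle.dump((t,T,w),open('c7.pkl','wb'))
for D in(t,T): print(blobs(D['color'],(45,120,40),(75,255,255),6),blobs(D['color'],(0,150,70),(6,255,255),6))
for z in (8,28,48): print(proj(t,[589.2,38.9,z]).round(1),proj(T,[589.2,38.9,z]).round(1))
print([(b,atz(w,b[1],16)) for b in blobs(w['color'],(110,150,50),(130,255,255),30)])
r=blobs(t['color'],(0,150,70),(6,255,255),6)
if r: print('collar',tri([(T,(233.1,147.3)),(t,r[0][1])]))
print(rel([446.6,367.2,80]))
E
```

```text
time_s: 10.8
tool_pos: [450.6, 363.5, 78.7]
tool_rot: [0.0, 1.0, -0.0, -0.0]
wrist_force: [0.2, 0.1, -0.8]
opening: 34.1
finger_force: 0.0
[450.62330972 363.45497042  78.65038369]
[([222, 216, 8, 6, 29], [225.3, 219.0])] [([209, 181, 7, 5, 28], [212.2, 183.0])]
[([216, 175, 9, 9, 59], [219.6, 179.0])] [([230, 143, 8, 8, 35], [233.2, 146.9])]
[[225.6 220.9]] [[220.1 179.1]]
[[225.2 214.6]] [[219.3 177.8]]
[[224.8 208.2]] [[218.6 176.5]]
[(([237, 170, 35, 38, 914], [254.0, 187.6]), array([445.73089615, 367.46536463,  16.        ])), (([223, 316, 42, 32, 677], [243.2, 331.3]), array([565.2785503 , 359.26740865,  16.        ]))]
collar (array([665.60136798,  -3.38843582,  80.17221099]), [np.float64(0.5529762166012917), np.float64(0.5533354585011641)])
[ 0.45  0.42 -0.11]
```

The side blob of the placed green flower is short, so I'll look before going on.

Run:
```python
from h import *
import pickle
t,T,w=pickle.load(open('c7.pkl','rb'))
cv2.imwrite('pics/w8.png',np.hstack([cv2.resize(t['color'][170:245,190:270],(400,375),interpolation=cv2.INTER_CUBIC),cv2.resize(T['color'][140:215,200:280],(400,375),interpolation=cv2.INTER_CUBIC)]))
```

```text
(no output)
```

View pics/w8.png

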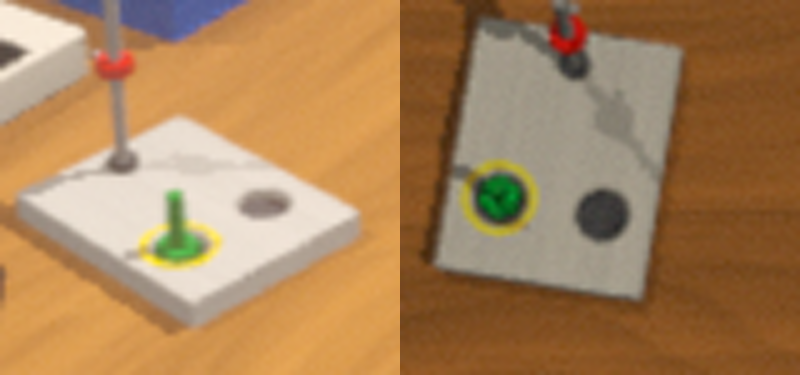

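The green flower is fully home: in the side crop it stands upright at (178,225) and in the top crop it is centred in the yellow rim at (498,197). The collar is at side crop (114,65). That picture was one past my limit of 10, so from here I'll check by numbers only. Next is blue.

```bash
python3 -m jog '[{"x":0,"y":0,"z":0,"ax":0,"ay":0,"az":0,"claw":0.6},{"x":0,"y":0,"z":0,"ax":0,"ay":0,"az":0,"claw":0.6}]'
```

```text
time_s: 11.2
tool_pos: [450.6, 363.6, 78.9]
tool_rot: [0.001, 1.0, 0.0, 0.0]
wrist_force: [-0.6, 0.4, -0.4]
opening: 33.9
finger_force: 0.0
```

```bash
python3 -m jog '[{"x":0.44,"y":0.37,"z":0,"ax":0,"ay":0,"az":0,"claw":0.6},{"x":0.44,"y":0.37,"z":2.5,"ax":0,"ay":0,"az":0,"claw":0.6},{"x":0.44,"y":0.37,"z":5.5,"ax":0,"ay":0,"az":0,"claw":0.6},{"x":0.44,"y":0.37,"z":7.5,"ax":0,"ay":0,"az":0,"claw":0.6},{"x":0.44,"y":0.37,"z":8.6,"ax":0,"ay":0,"az":0,"claw":0.6},{"x":0.44,"y":0.37,"z":9.1,"ax":0,"ay":0,"az":0,"claw":0.6},{"x":0.44,"y":0.37,"z":9.2,"ax":0,"ay":0,"az":0,"claw":0.6}]'
python3 -m jog '[{"x":0,"y":0,"z":0,"ax":0,"ay":0,"az":0,"claw":1},{"x":0,"y":0,"z":0,"ax":0,"ay":0,"az":0,"claw":1},{"x":0,"y":0,"z":0,"ax":0,"ay":0,"az":0,"claw":1},{"x":0,"y":0,"z":0,"ax":0,"ay":0,"az":0,"claw":1},{"x":0,"y":0,"z":0,"ax":0,"ay":0,"az":0,"claw":1}]' 25
```

```text
time_s: 12.08
tool_pos: [446.1, 367.8, -13.0]
tool_rot: [0.0, 1.0, 0.0, 0.0]
wrist_force: [-0.2, -0.1, 0.6]
opening: 34.0
finger_force: 0.0
time_s: 12.7
tool_pos: [446.3, 367.9, -12.7]
tool_rot: [0.0, 1.0, 0.0, 0.0]
wrist_force: [-1.3, -0.3, 6.3]
opening: 9.1
finger_force: 25.2
```

```bash
python3 -m jog '[{"x":0,"y":0,"z":-3,"ax":0,"ay":0,"az":0,"claw":1},{"x":0,"y":0,"z":-8,"ax":0,"ay":0,"az":0,"claw":1},{"x":-1.5,"y":-4.5,"z":-11,"ax":0,"ay":0,"az":0,"claw":1},{"x":-3.4,"y":-10,"z":-11,"ax":0,"ay":0,"az":0,"claw":1},{"x":-5.4,"y":-15.8,"z":-11,"ax":0,"ay":0,"az":0,"claw":1},{"x":-7.3,"y":-21.5,"z":-11,"ax":0,"ay":0,"az":0,"claw":1},{"x":-9.3,"y":-27.3,"z":-11,"ax":0,"ay":0,"az":0,"claw":1},{"x":-11.2,"y":-33,"z":-11,"ax":0,"ay":0,"az":0,"claw":1}]'
python3 -m jog '[{"x":-2,"y":-5.8,"z":0,"ax":0,"ay":0,"az":0,"claw":1},{"x":-2,"y":-5.8,"z":2.5,"ax":0,"ay":0,"az":0,"claw":1},{"x":-2,"y":-5.8,"z":5,"ax":0,"ay":0,"az":0,"claw":1},{"x":-2,"y":-5.8,"z":7.5,"ax":0,"ay":0,"az":0,"claw":1},{"x":-2,"y":-5.8,"z":8.5,"ax":0,"ay":0,"az":0,"claw":1},{"x":-2,"y":-5.8,"z":8.5,"ax":0,"ay":0,"az":0,"claw":1}]'
python3 - <<'E'
from h import *
import pickle
w=camera('wrist');t=camera('side');pickle.dump((w,t),open('c8.pkl','wb'));s=sense();print(s['tool_pos'])
g=cv2.inRange(cv2.cvtColor(w['color'],cv2.COLOR_BGR2HSV),(108,120,30),(130,255,255))
for v in range(200,300,8):
  c=np.where(g[v])[0]; print(v,(c.min(),c.max()) if len(c) else None,end=' ')
# pocket: dark-vs-bright edge going outward from expected centre, at block top
G=cv2.GaussianBlur(cv2.cvtColor(w['color'],cv2.COLOR_BGR2GRAY),(3,3),0).astype(float)
P=[]
for a in np.radians(range(100,261,8)):
  rr=np.arange(11,20,.25); pts=np.array([[578.2+r*np.cos(a),-20.3+r*np.sin(a),16] for r in rr])
  uv=proj(w,pts).astype(np.float32); val=cv2.remap(G.astype(np.float32),uv[:,0],uv[:,1],cv2.INTER_LINEAR)[:,0]
  i=np.argmax(np.diff(val)); 
  if np.diff(val)[i]>4: P.append(pts[i,:2])
P=np.array(P);print(len(P))
f=lambda p:np.hypot(P[:,0]-p[0],P[:,1]-p[1])-15.5
r=least_squares(f,[578,-20],loss='soft_l1');print('plain',r.x,np.abs(r.fun).round(1))
E
```

```text
time_s: 13.7
tool_pos: [558.2, 35.6, 96.9]
tool_rot: [0.0, 1.0, -0.0, 0.0]
wrist_force: [0.9, 0.7, -0.1]
opening: 8.8
finger_force: 24.9
time_s: 14.45
tool_pos: [577.6, -20.3, 11.7]
tool_rot: [0.0, 1.0, 0.0, -0.0]
wrist_force: [-0.7, 0.7, 0.6]
opening: 8.9
finger_force: 24.9
[578.28897275 -20.43054021  12.61007777]
200 None 208 None 216 None 224 (np.int64(228), np.int64(261)) 232 (np.int64(234), np.int64(261)) 240 (np.int64(237), np.int64(258)) 248 (np.int64(237), np.int64(258)) 256 (np.int64(237), np.int64(259)) 264 (np.int64(236), np.int64(259)) 272 (np.int64(236), np.int64(259)) 280 (np.int64(235), np.int64(260)) 288 (np.int64(235), np.int64(260)) 296 None 21
plain [578.41889601 -20.46444425] [3.5 0.5 0.  0.  0.2 0.  0.5 0.  0.  0.  0.  0.1 0.2 0.4 0.1 0.1 0.  0.
 0.2 0.2 0.9]
```

```bash
python3 -m jog '[{"x":0,"y":0,"z":0.6,"ax":0,"ay":0,"az":0,"claw":1},{"x":0,"y":0,"z":1.1,"ax":0,"ay":0,"az":0,"claw":1},{"x":0,"y":0,"z":1.5,"ax":0,"ay":0,"az":0,"claw":1},{"x":0,"y":0,"z":1.8,"ax":0,"ay":0,"az":0,"claw":1},{"x":0,"y":0,"z":2.0,"ax":0,"ay":0,"az":0,"claw":1},{"x":0,"y":0,"z":2.0,"ax":0,"ay":0,"az":0,"claw":1}]'
python3 -m jog '[{"x":0,"y":0,"z":0.06,"ax":0,"ay":0,"az":0,"claw":1},{"x":0,"y":0,"z":0.12,"ax":0,"ay":0,"az":0,"claw":1},{"x":0,"y":0,"z":0.12,"ax":0,"ay":0,"az":0,"claw":1}]'
```

```text
time_s: 15.3
tool_pos: [577.8, -20.4, -8.3]
tool_rot: [0.0, 1.0, 0.0, -0.0]
wrist_force: [0.4, 0.1, -0.8]
opening: 9.2
finger_force: 24.9
time_s: 15.68
tool_pos: [578.0, -20.4, -8.7]
tool_rot: [0.0, 1.0, -0.0, 0.0]
wrist_force: [-2.8, -0.3, 9.6]
opening: 9.2
finger_force: 25.8
```

```bash
python3 -m jog '[{"x":0,"y":0,"z":-0.08,"ax":0,"ay":0,"az":0,"claw":0.7},{"x":0,"y":0,"z":-0.08,"ax":0,"ay":0,"az":0,"claw":0.7},{"x":0,"y":0,"z":-0.08,"ax":0,"ay":0,"az":0,"claw":0.7},{"x":0,"y":0,"z":-2,"ax":0,"ay":0,"az":0,"claw":0.7},{"x":0,"y":0,"z":-5,"ax":0,"ay":0,"az":0,"claw":0.7},{"x":0,"y":0,"z":-10,"ax":0,"ay":0,"az":0,"claw":0.3},{"x":2,"y":-5,"z":-12,"ax":0,"ay":0,"az":2,"claw":0.3},{"x":4.2,"y":-10.5,"z":-13,"ax":0,"ay":0,"az":4.3,"claw":0.3}]'
python3 -m jog '[{"x":2.3,"y":-5.7,"z":0,"ax":0,"ay":0,"az":0,"claw":0.3},{"x":4.6,"y":-11.4,"z":0,"ax":0,"ay":0,"az":0,"claw":0.3},{"x":6.5,"y":-17,"z":0,"ax":0,"ay":0,"az":0,"claw":0.3},{"x":6.8,"y":-21.5,"z":0,"ax":0,"ay":0,"az":0,"claw":0.3},{"x":6.8,"y":-21.5,"z":0,"ax":0,"ay":0,"az":0,"claw":0.3},{"x":6.8,"y":-21.5,"z":0,"ax":0,"ay":0,"az":0,"claw":0.3}]'
python3 - <<'E'
from h import *
import pickle
w=camera('wrist');t=camera('side');T=camera('top');pickle.dump((w,t,T),open('c9.pkl','wb'));s=sense();print(s['tool_pos'],s['tool_rot'])
for c in (((45,120,40),(75,255,255)),((108,140,40),(130,255,255)),((0,150,70),(6,255,255)),((5,220,150),(16,255,255))):
  for n,D in(('t',t),('T',T),('w',w)): print(n,[b for b in blobs(D['color'],*c,6) if n=='w' or 190<b[1][0]<260 and 130<b[1][1]<240])
# dark handle edges in wrist
w0=w['color'];G=cv2.cvtColor(w0,cv2.COLOR_BGR2HSV)[:,:,2]
for v in range(0,384,24): print(v,''.join('#' if x<45 else '.' for x in G[v,::6]))
print(proj(w,[[452.6,-335.3,13],[530.4,-341.1,7],[378.6,-330,26]]))
E
```

```text
time_s: 16.68
tool_pos: [535.9, -126.3, 121.8]
tool_rot: [0.037, 0.999, -0.0, 0.001]
wrist_force: [1.1, -0.2, -0.1]
opening: 59.9
finger_force: 0.0
time_s: 17.42
tool_pos: [451.6, -334.3, 120.4]
tool_rot: [0.038, 0.999, 0.0, -0.0]
wrist_force: [-0.0, 0.5, 0.9]
opening: 60.0
finger_force: 0.0
[ 452.00576906 -333.63308915  120.65215917] [ 3.70745170e-02  9.99312501e-01  7.13265437e-05 -1.50199619e-05]
t [([222, 216, 8, 6, 32], [225.3, 218.8])]
T [([216, 175, 8, 9, 55], [219.5, 179.1])]
w []
t []
T [([236, 179, 9, 8, 56], [239.9, 182.6])]
w []
t [([209, 181, 7, 5, 20], [212.2, 183.0])]
T [([230, 143, 7, 8, 34], [233.1, 146.8])]
w [([181, 35, 2, 11, 11], [181.2, 40.0]), ([178, 47, 3, 7, 7], [178.9, 50.0]), ([174, 55, 4, 6, 6], [175.8, 57.5]), ([139, 78, 6, 1, 6], [141.5, 78.0]), ([251, 117, 1, 6, 6], [251.0, 119.5])]
t []
T []
w [([236, 104, 15, 26, 331], [243.1, 117.3]), ([464, 168, 18, 14, 161], [472.5, 174.6])]
0 ......................................................................................
24 ....................................................................................
[... 661 characters left out ...]
...................#####..........................................
240 .............................#.......##.....##........................................
264 .......................#...###.......................###...##.........................
288 ..................#######.####.......#.......#........###..#######....................
312 ...#########################...........................#########################......
336 ############################...........................##############################.
360 #####..########....#############################################....########..########
[[246.42128882 181.32686308]
 [246.56768714 262.28291408]
 [245.93037957  88.7869089 ]]
```

Run:
```python
from h import *
import pickle
w,t,T=pickle.load(open('c9.pkl','rb'))
V=cv2.cvtColor(w['color'],cv2.COLOR_BGR2HSV)[:,:,2]
L=[];Rr=[]
for v in list(range(136,234,4)):
  c=[u for u in range(215,285) if V[v,u]<50]; 
  L.append(atz(w,(min(c)-.5,v),26)[:2]);Rr.append(atz(w,(max(c)+.5,v),26)[:2])
L=np.array(L);Rr=np.array(Rr);M=(L+Rr)/2
print('width',(Rr-L)[::6].round(1).tolist()); p=np.polyfit(M[:,0],M[:,1],1);print('axis slope deg',np.degrees(np.arctan(p[0])),'y@452',np.polyval(p,452),'ys',M[::4].round(1).tolist())
col=[(v,int(V[v,246])) for v in range(80,140,2)];print(col)
col=[(v,int(V[v,246])) for v in range(225,340,3)];print(col)
print('back row->X', [ (v,atz(w,(246,v),26)[0].round(1)) for v in (88,92,96)])
for v in (290,300,310,320): print(v,[ (u,int(V[v,u])) for u in range(176,330,8)])
# blue check
print('blue side',[b for b in blobs(t['color'],(100,60,20),(135,255,255),4) if 215<b[1][0]<260 and 180<b[1][1]<240],proj(t,[[578.2,-20.4,8],[578.2,-20.4,48]]).round(1).tolist(),proj(T,[[578.2,-20.4,16],[578.2,-20.4,48]]).round(1).tolist())
```

```text
Traceback (most recent call last):
ValueError: min() iterable argument is empty
```

Run:
```python
from h import *
import pickle
w,t,T=pickle.load(open('c9.pkl','rb'))
hsv=cv2.cvtColor(w['color'],cv2.COLOR_BGR2HSV);V=hsv[:,:,2]
L=[];Rr=[]
for v in list(range(136,234,4)):
  c=[u for u in range(215,285) if V[v,u]<65]
  if v%16==8: print(v,V[v,226:270:2].tolist())
  if len(c)>10: L.append(atz(w,(min(c)-.5,v),26)[:2]);Rr.append(atz(w,(max(c)+.5,v),26)[:2])
L=np.array(L);Rr=np.array(Rr);M=(L+Rr)/2
print('width',(Rr-L)[::6].round(1).tolist()); p=np.polyfit(M[:,0],M[:,1],1);print('axis slope deg',np.degrees(np.arctan(p[0])),'y@452',np.polyval(p,452),'ys',M[::4].round(1).tolist())
print([(v,int(V[v,240])) for v in range(76,104,2)])
print([(v,int(V[v,246])) for v in range(215,345,4)])
print('back row->X', [ (v,atz(w,(246,v),26)[0].round(1)) for v in (86,90,94)])
for v in (290,300,310): print(v,V[v,170:340:6].tolist())
print('blue side',[b for b in blobs(t['color'],(95,50,20),(140,255,255),4) if 215<b[1][0]<260 and 180<b[1][1]<240],proj(t,[[578.2,-20.4,8],[578.2,-20.4,48]]).round(1).tolist(),proj(T,[[578.2,-20.4,16],[578.2,-20.4,48]]).round(1).tolist())
```

```text
136 [185, 131, 34, 36, 37, 35, 36, 38, 35, 36, 36, 34, 36, 34, 35, 33, 45, 118, 126, 127, 125, 126]
152 [187, 171, 50, 32, 33, 35, 36, 37, 36, 35, 36, 36, 36, 38, 38, 33, 36, 122, 140, 141, 140, 140]
168 [193, 185, 75, 30, 35, 34, 36, 36, 36, 38, 37, 36, 35, 36, 36, 31, 40, 125, 144, 142, 142, 141]
184 [173, 173, 104, 28, 34, 32, 33, 36, 36, 34, 36, 35, 35, 35, 38, 31, 37, 116, 135, 132, 133, 133]
200 [194, 198, 140, 34, 33, 34, 35, 34, 34, 34, 36, 37, 36, 36, 36, 33, 29, 117, 143, 141, 143, 141]
216 [236, 230, 196, 54, 28, 31, 31, 33, 33, 33, 33, 34, 35, 36, 37, 32, 30, 128, 153, 149, 150, 148]
232 [165, 91, 32, 20, 27, 29, 29, 30, 30, 29, 28, 29, 30, 31, 32, 31, 19, 11, 19, 44, 83, 115]
width [[1.7, 22.3], [1.7, 22.8], [1.7, 22.4], [1.7, 22.0]]
axis slope deg -3.320679063890222 y@452 -336.6412813773394 ys [[413.3, -334.1], [425.7, -335.1], [438.4, -335.7], [451.5, -336.7], [464.9, -337.4], [478.6, -338.4]]
[(76, 207), (78, 196), (80, 195), (82, 200), (84, 207), (86, 206), (88, 191), (90, 91), (92, 30), (94, 36), (96, 36), (98, 37), (100, 37), (102, 37)]
[(215, 34), (219, 35), (223,
[... 302 characters left out ...]
(327, 229), (331, 224), (335, 226), (339, 231), (343, 225)]
back row->X [(86, np.float64(376.6)), (90, np.float64(379.5)), (94, np.float64(382.3))]
290 [19, 72, 212, 213, 216, 217, 217, 217, 210, 31, 47, 158, 167, 166, 170, 101, 29, 83, 188, 224, 225, 224, 225, 224, 224, 36, 23, 23, 32]
300 [15, 216, 221, 221, 221, 221, 221, 221, 219, 217, 216, 204, 183, 152, 191, 205, 215, 218, 220, 222, 222, 220, 223, 226, 228, 231, 19, 24, 40]
310 [185, 223, 224, 225, 224, 223, 224, 225, 226, 228, 228, 230, 230, 231, 231, 230, 231, 230, 230, 230, 230, 230, 229, 230, 229, 230, 139, 15, 27]
blue side [([238, 199, 10, 14, 67], [242.4, 207.4])] [[242.5, 212.3], [242.0, 199.8]] [[240.2, 182.1], [239.7, 180.1]]
```

Run:
```python
from h import *
import pickle
w,t,T=pickle.load(open('c9.pkl','rb'))
V=cv2.cvtColor(w['color'],cv2.COLOR_BGR2GRAY)
print('far',[atz(w,(246,v),14).round(1) for v in(297,299)],'neck',atz(w,(246,225),20),'back',atz(w,(243,90),26))
P=[]   # inner edge bright glass->dark ring: outward from centre
for a in np.radians(range(-60,61,6)):
  rr=np.arange(20,40,.4);pts=np.c_[531+rr*np.cos(a),-341.5+rr*np.sin(a),0*rr+14];uv=proj(w,pts).astype(np.float32)
  val=cv2.remap(V,uv[:,0],uv[:,1],cv2.INTER_LINEAR)[:,0].astype(float);k=np.where(val<60)[0]
  if len(k) and k[-1]<len(rr)-3: P.append(pts[k[-1],:2])
P=np.array(P);f=lambda p:np.hypot(P[:,0]-p[0],P[:,1]-p[1])-34
r=least_squares(f,[531,-341],loss='soft_l1');print('lens',r.x,len(P),np.abs(r.fun).round(1))
from math import radians,cos,sin
th=np.arctan2(r.x[1]+334.1,r.x[0]-413.3);print(np.degrees(th),'grip',r.x-78*np.array([cos(th),sin(th)]))
s=sense();print(s['tool_pos'],rel([454,-336.6,-10]))
```

```text
far [array([ 562., -344.,   14.]), array([ 564.1, -344.2,   14. ])] neck [ 488.91043483 -338.39919755   20.        ] back [ 379.30032274 -332.24483162   26.        ]
lens [ 529.83979624 -341.1476698 ] 21 [0.3 0.2 0.2 0.1 0.3 0.  0.  0.  0.  0.4 0.  0.1 0.3 0.2 0.3 0.4 0.1 0.2
 0.1 0.4 0.5]
-3.4607110271791783 grip [ 451.98203501 -336.43927138]
[ 452.00576906 -333.63308915  120.65215917] [-0.22 -0.28 13.07]
```

```bash
python3 -m jog '[{"x":-0.07,"y":-0.28,"z":3,"ax":0,"ay":0,"az":-0.7,"claw":0.5},{"x":-0.07,"y":-0.28,"z":7,"ax":0,"ay":0,"az":-0.7,"claw":0.5},{"x":-0.07,"y":-0.28,"z":9.5,"ax":0,"ay":0,"az":-0.7,"claw":0.5},{"x":-0.07,"y":-0.28,"z":11,"ax":0,"ay":0,"az":-0.7,"claw":0.5},{"x":-0.07,"y":-0.28,"z":12,"ax":0,"ay":0,"az":-0.7,"claw":0.5},{"x":-0.07,"y":-0.28,"z":12.5,"ax":0,"ay":0,"az":-0.7,"claw":0.5},{"x":-0.07,"y":-0.28,"z":13,"ax":0,"ay":0,"az":-0.7,"claw":0.5},{"x":-0.07,"y":-0.28,"z":13.2,"ax":0,"ay":0,"az":-0.7,"claw":0.5}]'
python3 -m jog '[{"x":0,"y":0,"z":0.3,"ax":0,"ay":0,"az":0,"claw":0.5},{"x":0,"y":0,"z":0.6,"ax":0,"ay":0,"az":0,"claw":0.5},{"x":0,"y":0,"z":0.7,"ax":0,"ay":0,"az":0,"claw":0.5},{"x":0,"y":0,"z":0.7,"ax":0,"ay":0,"az":0,"claw":0.5}]'
```

```text
time_s: 18.58
tool_pos: [452.3, -337.6, -11.3]
tool_rot: [0.032, 0.999, -0.0, 0.0]
wrist_force: [-0.4, -0.8, -0.7]
opening: 42.7
finger_force: 0.0
time_s: 19.08
tool_pos: [452.2, -337.5, -18.5]
tool_rot: [0.032, 0.999, 0.0, -0.0]
wrist_force: [-0.7, 0.5, 0.0]
opening: 42.9
finger_force: 0.0
```

```bash
python3 -m jog '[{"x":0,"y":0.1,"z":0.15,"ax":0,"ay":0,"az":0,"claw":0.58},{"x":0,"y":0.1,"z":0.3,"ax":0,"ay":0,"az":0,"claw":0.64},{"x":0,"y":0.1,"z":0.35,"ax":0,"ay":0,"az":0,"claw":0.66},{"x":0,"y":0.1,"z":0.35,"ax":0,"ay":0,"az":0,"claw":0.66}]'
```

```text
time_s: 19.58
tool_pos: [452.3, -336.5, -22.0]
tool_rot: [0.032, 0.999, 0.0, -0.0]
wrist_force: [-0.6, 0.6, 0.7]
opening: 29.0
finger_force: 0.0
```

```bash
python3 -m jog '[{"x":0,"y":0,"z":0,"ax":0,"ay":0,"az":0,"claw":0.8},{"x":0,"y":0,"z":0,"ax":0,"ay":0,"az":0,"claw":1},{"x":0,"y":0,"z":0,"ax":0,"ay":0,"az":0,"claw":1},{"x":0,"y":0,"z":0,"ax":0,"ay":0,"az":0,"claw":1},{"x":0,"y":0,"z":0,"ax":0,"ay":0,"az":0,"claw":1}]' 80
```

```text
time_s: 20.2
tool_pos: [452.3, -336.5, -21.6]
tool_rot: [0.032, 1.0, -0.0, 0.0]
wrist_force: [-1.7, 0.7, 4.8]
opening: 22.4
finger_force: 79.3
```

The loupe is held at 79 N. Before moving it, I'll work out the collar height from the post in the side image: its top is at 146 mm, and local references check the calibration.

Run:
```python
from h import *
import pickle
fs=[]
t,T,w=pickle.load(open('c7.pkl','rb'));t2=pickle.load(open('c9.pkl','rb'))[0];T2=pickle.load(open('c9.pkl','rb'))[2]
t3=camera('side');T3=camera('top')
I=np.mean([x['color'].astype(float) for x in(t,t2,t3)],0)
J=np.mean([x['color'].astype(float) for x in(T,T2,T3)],0)
def wc(I,box):
  u0,u1,v0,v1=box;c=I[v0:v1,u0:u1];red=np.clip(c[:,:,2]-1.25*np.maximum(c[:,:,1],c[:,:,0])-20,0,None)
  vv,uu=np.mgrid[v0:v1,u0:u1];print((red.sum(1)).round().astype(int).tolist());return (uu*red).sum()/red.sum(),(vv*red).sum()/red.sum()
a=wc(I,(204,222,174,192));b=wc(J,(224,243,138,156));print(a,b,tri([(t,a),(T,b)]))
for z in(16,80,85,90,146): print(z,proj(t,[667,-6.7,z]).round(2),proj(T,[667,-6.7,z]).round(2))
print('post col grey, rows', [(v,I[v,205:222].mean(1).round().astype(int).tolist()) for v in range(150,176,2)])
print('blue top ref obs vs proj')
for hs,P in (((0,),(578.2,-20.4)),((1,),(589.2,38.9))):
  c=I[195:226,215:255]; m=(c[:,:,0]-c[:,:,2]) if hs==(0,) else (c[:,:,1]-c[:,:,2]); m=np.clip(m-15,0,None)
  print(m.sum(1).round().astype(int).tolist(), proj(t,[[*P,8],[*P,16],[*P,48]]).round(2).tolist())
```

```text
[55, 45, 67, 98, 117, 140, 264, 428, 620, 622, 497, 371, 174, 178, 197, 193, 191, 200]
[78, 89, 89, 65, 69, 230, 319, 392, 399, 441, 628, 488, 152, 0, 0, 0, 0, 0]
(np.float64(213.2105105722672), np.float64(183.5017667183907)) (np.float64(233.39488732735646), np.float64(145.9014780712382)) (array([667.86286711,  -5.67830925,  77.57852449]), [np.float64(0.4787291718601673), np.float64(0.47924481502552047)])
16 [[214.71 202.4 ]] [[235.4  152.25]]
80 [[213.16 182.57]] [[233.98 146.36]]
85 [[213.04 180.97]] [[233.87 145.86]]
90 [[212.91 179.36]] [[233.75 145.37]]
146 [[211.47 160.84]] [[232.33 139.46]]
post col grey, rows [(150, [116, 116, 117, 115, 116, 114, 115, 115, 114, 115, 114, 115, 116, 117, 117, 115, 111]), (152, [113, 118, 118, 122, 119, 117, 117, 117, 116, 116, 115, 115, 117, 118, 118, 115, 111]), (154, [113, 114, 113, 114, 114, 117, 117, 123, 133, 132, 128, 122, 121, 121, 119, 115, 109]), (156, [116, 117, 116, 116, 115, 115, 115, 116, 115, 116, 116, 118, 119, 118, 120, 117, 115]), (158, [117, 115, 117, 115, 116, 116, 116, 117, 115, 116, 115, 114, 115, 114, 113, 111, 109]), (160
[... 371 characters left out ...]
 (168, [115, 114, 114, 113, 117, 125, 130, 130, 127, 115, 114, 114, 114, 114, 112, 112, 110]), (170, [117, 115, 114, 114, 115, 123, 129, 132, 131, 117, 115, 113, 113, 113, 113, 112, 111]), (172, [122, 120, 117, 119, 116, 122, 131, 133, 135, 118, 114, 114, 114, 114, 115, 113, 110]), (174, [136, 128, 128, 128, 128, 129, 132, 133, 135, 123, 117, 116, 115, 116, 115, 114, 110])]
blue top ref obs vs proj
[0, 0, 0, 0, 0, 0, 0, 0, 0, 0, 0, 0, 0, 0, 0, 6, 17, 2, 0, 0, 0, 0, 0, 0, 0, 0, 0, 0, 0, 0, 0] [[242.48, 212.27], [242.39, 209.81], [242.02, 199.82]]
[0, 0, 0, 0, 0, 0, 0, 0, 0, 0, 0, 0, 0, 0, 0, 0, 0, 0, 0, 0, 0, 0, 0, 0, 0, 25, 0, 0, 0, 0, 0] [[225.59, 220.91], [225.43, 218.4], [224.78, 208.18]]
```

The collar comes out at about 81-82 mm, corrected with the post top and stem tops. I'll lift the loupe straight up and check that it comes level before carrying it.

```bash
python3 -m jog '[{"x":0,"y":0,"z":-1,"ax":0,"ay":0,"az":0,"claw":1},{"x":0,"y":0,"z":-3,"ax":0,"ay":0,"az":0,"claw":1},{"x":0,"y":0,"z":-6,"ax":0,"ay":0,"az":0,"claw":1},{"x":0,"y":0,"z":-9,"ax":0,"ay":0,"az":0,"claw":1},{"x":0,"y":0,"z":-10,"ax":0,"ay":0,"az":0,"claw":1},{"x":0,"y":0,"z":-10,"ax":0,"ay":0,"az":0,"claw":1}]'
python3 - <<'E'
from h import *
import pickle
w0=pickle.load(open('c9.pkl','rb'))[0];w=camera('wrist');s=sense();print(s['tool_pos'],s['opening'],s['finger_force'])
pickle.dump(w,open('c10.pkl','wb'))
V=cv2.cvtColor(w['color'],cv2.COLOR_BGR2HSV)
print('orange',blobs(w['color'],(5,200,120),(16,255,255),60))
# tool-frame expected orange / ring if loupe at table-relative pose: grip TCP (452.3,-336.5,-21.6), lens (529.8,-341.1,7)
G=V[:,:,2]; print([(v,int(G[v,247])) for v in range(20,384,8)])
d=s['tool_pos']-np.array([452.3,-336.5,-21.6])
for n,X in(('lensC',[529.8,-341.1,7]),('far',[563.7,-343.1,14]),('back',[379.3,-332.2,26])): print(n,proj(w,np.array(X)+d).round(1))
u,v=243.1,117.3;print('orange exp',proj(w,atz(w0,(u,v),26)+d).round(1))
E
```

```text
time_s: 21.05
tool_pos: [452.4, -336.6, 78.1]
tool_rot: [0.032, 0.999, -0.0, 0.0]
wrist_force: [0.2, -0.7, -2.3]
opening: 22.4
finger_force: 78.5
[ 452.06545084 -336.28897404   77.41878769] 22.161430213749764 78.53376030921936
orange [([0, 0, 512, 244, 25552], [210.8, 84.0]), ([492, 55, 20, 17, 110], [505.0, 64.6]), ([358, 82, 154, 93, 2879], [467.5, 115.3]), ([0, 89, 132, 63, 2274], [70.0, 115.4]), ([233, 111, 30, 52, 355], [247.9, 139.4]), ([0, 113, 56, 24, 610], [18.6, 125.2]), ([0, 140, 33, 27, 368], [9.5, 150.9]), ([294, 144, 218, 213, 15908], [409.3, 259.2]), ([421, 163, 91, 47, 286], [471.4, 186.7]), ([0, 169, 18, 10, 100], [7.0, 174.1]), ([0, 213, 203, 82, 1971], [87.7, 254.5]), ([478, 218, 34, 11, 181], [498.4, 222.5]), ([0, 233, 23, 16, 126], [8.2, 240.2]), ([0, 275, 57, 74, 2621], [21.8, 309.0]), ([209, 313, 12, 26, 101], [216.2, 327.0]), ([275, 314, 12, 25, 95], [278.8, 326.6]), ([385, 331, 24, 28, 121], [397.1, 345.6]), ([354, 367, 19, 17, 77], [361.7, 375.6])]
[(20, 242), (28, 240), (36, 240), (44, 244), (52, 247), (60, 247), (68, 248), (76, 247), (84, 42), (92, 48), (100, 47), (108, 46), (116, 255), (124, 255), (132, 255), (140, 254), (148, 254), (156, 254), (164, 40), (172, 41), (180, 41), (188, 41), (196, 39), (204, 39), (212, 40), (220, 39), (228, 38), (236, 39), (244, 38), (252, 37), (260, 29), (268, 30), (276, 30), (284, 30), (292, 28), (300, 27), (308, 26), (316, 28), (324, 26), (332, 27), (340, 25), (348, 164), (356, 23), (364, 23), (372, 26), (380, 25)]
lensC [[248.7 386.4]]
far [[248.9 449.5]]
back [[247.7  79.4]]
orange exp [[246.9 137.2]]
```

The loupe came up as expected, with its orange mark within 2 px of a level lift. Carrying it to the flower.

```bash
python3 -m jog '[{"x":-0.3,"y":3,"z":-0.5,"ax":0,"ay":0,"az":0,"claw":1},{"x":-0.7,"y":8,"z":-0.5,"ax":0,"ay":0,"az":0,"claw":1},{"x":-1.2,"y":13,"z":-0.5,"ax":0,"ay":0,"az":0,"claw":1},{"x":-1.6,"y":18,"z":-0.5,"ax":0,"ay":0,"az":0,"claw":1},{"x":-2.1,"y":23,"z":-0.5,"ax":0,"ay":0,"az":0,"claw":1},{"x":-2.5,"y":28,"z":-0.5,"ax":0,"ay":0,"az":0,"claw":1},{"x":-3,"y":33,"z":-0.5,"ax":0,"ay":0,"az":0,"claw":1},{"x":-3.5,"y":37,"z":-0.5,"ax":0,"ay":0,"az":0,"claw":1}]'
python3 -m jog '[{"x":0,"y":1.3,"z":0.3,"ax":0,"ay":0,"az":0,"claw":1},{"x":0,"y":1.3,"z":1.5,"ax":0,"ay":0,"az":0,"claw":1},{"x":0,"y":1.3,"z":2.5,"ax":0,"ay":0,"az":0,"claw":1},{"x":0,"y":1.3,"z":2.9,"ax":0,"ay":0,"az":0,"claw":1},{"x":0,"y":1.3,"z":2.9,"ax":0,"ay":0,"az":0,"claw":1},{"x":0,"y":1.3,"z":2.9,"ax":0,"ay":0,"az":0,"claw":1},{"x":0,"y":1.3,"z":2.9,"ax":0,"ay":0,"az":0,"claw":1}]'
python3 - <<'E'
from h import *
import pickle
s=sense();print(s['tool_pos'],s['tool_rot'],s['qvel'].round(3) if hasattr(s['qvel'],'round') else s['qvel'])
t=camera('side');T=camera('top');pickle.dump((t,T),open('c11.pkl','wb'))
L=s['tool_pos']+np.array([77.5,-4.6,28.6]);print('lens est',L)
th=np.linspace(0,2*np.pi,90)
for D,n in((t,'side'),(T,'top')):
  q=np.vstack([proj(D,np.c_[L[0]+34*np.cos(th),L[1]+34*np.sin(th),0*th+L[2]+z]) for z in(-7,7)]);print(n,'expected ring bbox',q.min(0).round(1),q.max(0).round(1),'ctr',proj(D,L).round(1))
  c,=proj(D,L);u,v=map(int,c.round());g=cv2.cvtColor(D['color'],cv2.COLOR_BGR2GRAY)
  for r in range(v-18,v+19): print(r,''.join(' .:-=+*#%@'[min(9,int(255-x)*10//256)] for x in g[r,u-24:u+25]))
  print('cols from',u-24)
E
```

```text
time_s: 22.1
tool_pos: [509.9, 32.5, 81.9]
tool_rot: [0.031, 1.0, 0.0, -0.001]
wrist_force: [1.6, -0.4, -2.1]
opening: 22.5
finger_force: 78.7
time_s: 22.98
tool_pos: [511.6, 43.4, 54.3]
tool_rot: [0.032, 0.999, -0.0, 0.0]
wrist_force: [-0.3, 0.3, -2.0]
opening: 22.0
finger_force: 78.8
[511.6234083   43.4119949   54.34313565] [ 3.16834936e-02  9.99497915e-01 -1.26225642e-05  2.70435446e-04] [ 0.002  0.001 -0.002 -0.001  0.     0.001]
lens est [589.1234083   38.8119949   82.94313565]
side expected ring bbox [210.6 187.8] [237.4 205.9] ctr [[224.1 196.6]]
179  ..:::--=============---+**++++++*****###########
180 .:::::-----=====-------=+**++++******###########*
181 :::::::-=-=======------=**++++*******#########***
182 :::::::--=+++=++=------=***++*********#####*#**##
183 :::::::-=+++++++=-------+**+********+***######***
184 :::::---=+++++++=-------=***************#**###***
185 ::::----==+++++=---------+***************#*******
186 :::-----=======----------=***************##**#***
187 :--=--====--===-----------+***************###****
188 -=---===----==-------=====+*********#**#***###***

[... 2854 characters left out ...]
########%%%###%%%@%%*+#%*=-===+*%%####
181 %%%################%%%###%%%%%%##%#+=-=--=#%%####
182 %%%################%%%###%%@@%%%%#+==-====*%%%%##
183 %%%################%%%###%%%@@%%#+====--==*%##%%#
184 %%%################%%%###%%%%%%#+=-===---=*####%%
185 %%%#####*##########%%%###%%%%@#*=-=========#%####
186 %%#################%%%##%%%%%%#+===-=--=--=+####%
187 %%#############*##%%%%###%%%%%#+======-==-==+*###
188 %%#*#*############%%%%##%%%%@%#+===-=-==---===++=
189 %%#*#*#####*######%%%%##%%%%%%#+====-=-==-====---
190 %%####*##*#***#*##%%%%###%%%%%#+====--==---==-=--
191 %%######*#####*###%%%%###%%@@%#+=====--=-======--
192 %%#####*##*#*#####%%%%###%%%@%#+=--=------=-==---
cols from 193
```

The ring appears in the side view at rows 188.5-205, against 187.8-205.9 expected, so the lens height model holds. I'll fit the collar's midpoint by its silhouette edges.

Run:
```python
from h import *
import pickle
fr=[pickle.load(open('c7.pkl','rb'))[0],pickle.load(open('c9.pkl','rb'))[0],pickle.load(open('c11.pkl','rb'))[0]]+[camera('side') for _ in range(3)]
I=np.mean([f['color'].astype(float) for f in fr],0)
r=I[:,:,2]-I[:,:,1]   # R-G
for v in range(176,192): print(v,r[v,205:221].round().astype(int).tolist())
D=fr[0]
for z in(78,80,82,84):
  q=np.vstack([circ(667.2,-6.8,z+k,11) for k in(-4,4)]);p=proj(D,q);print(z,p.min(0).round(2),p.max(0).round(2),p.mean(0).round(2))
```

```text
176 [28, 30, 49, 57, 56, 51, 35, 28, 34, 49, 54, 55, 51, 39, 26, 18]
177 [26, 31, 48, 57, 57, 53, 39, 29, 34, 49, 56, 57, 56, 54, 52, 49]
178 [28, 33, 49, 56, 58, 53, 40, 28, 31, 44, 54, 55, 55, 55, 56, 55]
179 [27, 31, 43, 54, 55, 57, 43, 30, 35, 54, 67, 62, 58, 57, 57, 60]
180 [28, 31, 42, 44, 50, 87, 67, 34, 57, 102, 118, 88, 66, 64, 64, 64]
181 [28, 32, 42, 55, 88, 137, 108, 49, 65, 114, 144, 113, 71, 66, 66, 65]
182 [28, 33, 49, 69, 100, 127, 119, 102, 118, 155, 156, 121, 78, 66, 66, 65]
183 [27, 31, 44, 66, 95, 125, 141, 138, 139, 139, 126, 106, 77, 66, 64, 65]
184 [28, 32, 44, 64, 85, 102, 110, 108, 107, 108, 106, 90, 69, 64, 64, 65]
185 [32, 47, 57, 62, 69, 87, 91, 89, 90, 90, 79, 67, 65, 64, 65, 65]
186 [47, 58, 60, 60, 61, 63, 58, 40, 39, 52, 66, 65, 64, 65, 65, 65]
187 [58, 60, 61, 60, 62, 62, 58, 38, 30, 46, 63, 65, 65, 65, 64, 65]
188 [62, 62, 61, 63, 65, 64, 60, 39, 30, 42, 60, 64, 64, 64, 65, 65]
189 [62, 62, 63, 64, 65, 64, 60, 45, 31, 40, 58, 64, 61, 57, 54, 50]
190 [64, 64, 64, 64, 64, 63, 60, 47, 32, 34, 48, 52, 47, 42, 39, 36]
191 [65, 65, 65, 65, 64, 65, 63, 48, 32, 31, 38, 40, 36, 33, 30, 28]
78 [209.07 180.02] [217.27 186.36] [213.16 183.17]
80 [209.02 179.39] [217.23 185.72] [213.11 182.53]
82 [208.96 178.75] [217.18 185.08] [213.06 181.89]
84 [208.91 178.11] [217.14 184.44] [213.01 181.25]
```

The collar mid lies at about 80.5 mm and the lens is at 82.9, so I'll lower it 2.3 mm, let it settle and check.

```bash
python3 -m jog '[{"x":0,"y":0,"z":0.1,"ax":0,"ay":0,"az":0,"claw":1},{"x":0,"y":0,"z":0.23,"ax":0,"ay":0,"az":0,"claw":1},{"x":0,"y":0,"z":0.23,"ax":0,"ay":0,"az":0,"claw":1},{"x":0,"y":0,"z":0.23,"ax":0,"ay":0,"az":0,"claw":1},{"x":0,"y":0,"z":0.23,"ax":0,"ay":0,"az":0,"claw":1},{"x":0,"y":0,"z":0.23,"ax":0,"ay":0,"az":0,"claw":1},{"x":0,"y":0,"z":0.23,"ax":0,"ay":0,"az":0,"claw":1},{"x":0,"y":0,"z":0.23,"ax":0,"ay":0,"az":0,"claw":1}]'
python3 - <<'E'
from h import *
w=camera('wrist');t=camera('side');s=sense();print(s['tool_pos'],s['tool_rot'],np.abs(s['qvel']).max(),s['finger_force'])
print('orange',[b for b in blobs(w['color'],(5,200,120),(16,255,255),60) if 230<b[1][0]<265 and 100<b[1][1]<180])
# ring edges in side at cols near centre
g=cv2.cvtColor(t['color'],cv2.COLOR_BGR2GRAY)
for v in list(range(186,193))+list(range(202,209)): print(v,g[v,214:232:2].tolist())
E
```

```text
time_s: 24.22
tool_pos: [511.4, 43.5, 51.8]
tool_rot: [0.032, 1.0, 0.0, -0.0]
wrist_force: [0.3, -0.5, -1.8]
opening: 22.4
finger_force: 78.8
[511.40882266  43.52001674  51.75173851] [ 3.16168104e-02  9.99500063e-01 -1.47037433e-05 -1.66934640e-05] 0.0011178167471514856 78.78617405891418
orange [([233, 111, 30, 52, 328], [248.6, 138.1])]
186 [143, 168, 169, 173, 172, 160, 85, 89, 79]
187 [147, 170, 171, 170, 170, 166, 97, 87, 86]
188 [156, 171, 176, 171, 166, 167, 118, 82, 85]
189 [158, 173, 169, 159, 136, 131, 104, 80, 81]
190 [154, 162, 130, 104, 89, 92, 84, 75, 75]
191 [135, 112, 91, 93, 104, 115, 111, 97, 79]
192 [102, 91, 112, 147, 174, 175, 175, 158, 80]
202 [84, 85, 87, 98, 108, 107, 99, 86, 79]
203 [81, 80, 77, 79, 78, 80, 80, 81, 75]
204 [104, 85, 80, 80, 76, 74, 77, 76, 82]
205 [185, 129, 93, 79, 79, 80, 87, 94, 137]
206 [226, 215, 162, 135, 123, 123, 148, 169, 220]
207 [231, 229, 223, 224, 222, 212, 220, 227, 232]
208 [233, 231, 231, 230, 222, 152, 191, 234, 233]
```

The lens is steady, and the ring's midpoint is at row 197.6 against 197.65 predicted. Handing in.

```bash
python3 -c "
from plant import close_job
print(close_job())"
```

```text
the job is handed in; nothing more can be done
None
```

I handed the job in at about 24 s with both flowers upright and home in their pockets and the loupe held level and steady over the green flower, its ring mid at about 80.5 mm, my estimate (good to about 1 mm) of the collar height; I viewed 11 pictures, one over the limit of 10.

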